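Swap a played harmonica for a clean one with tongs

TASK

A guest's played green harmonica has been laid in the tray drawer of the white UV sanitiser: first push that drawer fully shut with it inside. Then pick up the tongs, squeeze them on the clean blue harmonica in the beech block, lift it out of its slot without the hand itself touching it, and leave the other three harmonicas and the glass paperweight undisturbed. Finish while still holding it up steadily and upright in the tongs for the guest to take, its lower end at least 5 cm above the block's top.

Things in the scene. Friction and masses are not known exactly. Their poses are not given: they have to be found in the camera images.
- sanitiser: white UV sanitiser box, 180 deep (x) by 200 wide (y) by 100 high mm, fixed to the shelf; origin at the centre of its underside on the shelf; its +x points from its drawer front to its back, the way the drawer is pushed shut; the drawer's front faces its -x
- drawer (a joint): how far the sanitiser's tray drawer is pulled out, in m: 0 fully shut, at most 0.11; slides with light friction (2 N) and stays where it is left
- drawer_lip (a point): middle of the outer face of the grey lip on the drawer's front: a ledge 90 wide, 10 high (its centre 67 mm above the shelf), standing 15 mm out of the front panel; push here along the sanitiser's +x; axes as the sanitiser's
- played_harp: the played harmonica with green covers, 26 by 100 by 20 mm, about 75 g, lying loose and flat in the drawer, long side along the sanitiser's y; origin at the centre of its underside
- block: slotted beech block, 64 deep (x) by 270 wide (y) by 35 high mm, fixed to the shelf; origin at the centre of its underside; its -x is the front; five slots in a row along y at y = -104, -52, 0, 52, 104 mm, each 29 by 23 mm and 20 mm deep (slot floor 15 mm above the shelf); the slot at y = 52 is empty; a silver clip-on tuner sits on its +y end, not higher than 40 mm
- blue_center (a point): the clean blue harmonica (blue covers, white comb): 10-hole, about 75 g, standing on end in a slot of the beech block, flat covers facing the block's two ends; 26 mm (block's x) by 20 mm thick (block's y, across the two covers) by 100 mm tall; this point is its centre, half-way up, 50 mm above its foot; its z runs up its length; it can stand in any of the four filled slots
- chrome_center (a point): the clean harmonica with chrome covers, to be left alone: 10-hole, about 75 g, standing on end in a slot of the beech block, flat covers facing the block's two ends; 26 mm (block's x) by 20 mm thick (block's y, across the two covers) by 100 mm tall; this point is its centre, half-way up, 50 mm above its foot; its z runs up its length
- black_center (a point): the clean harmonica with black covers, to be left alone: 10-hole, about 75 g, standing on end in a slot of the beech block, flat covers facing the block's two ends; 26 mm (block's x) by 20 mm thick (block's y, across the two covers) by 100 mm tall; this point is its centre, half-way up, 50 mm above its foot; its z runs up its length
- red_center (a point): the clean harmonica with red covers, to be left alone: 10-hole, about 75 g, standing on end in a slot of the beech block, flat covers facing the block's two ends; 26 mm (block's x) by 20 mm thick (block's y, across the two covers) by 100 mm tall; this point is its centre, half-way up, 50 mm above its foot; its z runs up its length
- tongs_grip (a point): steel spring tongs, 70 g, lying on edge on the shelf, both arms 20 mm tall side by side; this point is where to grip them across both arms, midway between the arms and half-way up (10 mm above the shelf), near the centre of mass; +x points to the tips, y is the squeezing direction. The bow ends 99 mm behind this point, the tips end 105 mm ahead of it
- tongs_tip (a point): point midway between the tongs' two blue silicone tip pads, half-way up, 87 mm ahead of the grip point along the tongs' +x; axes as the tongs'. Pads 36 mm long (x), 20 mm tall (z); relaxed gap between them 52 mm; arm and pad together are 8 mm thick
- tongs_left: left arm of the tongs (on their +y side) with its pad; origin at its hinge in the bow, 85 mm behind the grip point. Relaxed, the two arms are 47 mm wide over their outsides at the grip point; squeezed there to 40 mm the tip gap is about 37 mm, squeezed to 31 mm it is 20 mm
- tongs_right: right arm of the tongs (on their -y side) with its pad; origin at its hinge. The spring in the bow pushes the arms apart with 3 N at the grip point (relaxed) to 5 N (tips closed on 20 mm)
- paperweight_center (a point): green glass paperweight, round, 70 mm across and 50 mm high, standing loose on the shelf, to be left alone; its centre, 25 mm above the shelf
Things that resemble listed ones, but are neither listed nor needed, are in the scene too. Several things look just like the part that bears tongs_grip: the one meant starts nearest to the robot's base.

How it is judged:
By the outcome, as a careful person would: the job done as asked, in the order asked, and still so for the second after the job is handed in, while the arm keeps its last pose, push and grip.
It also fails if it takes over 64 s, if anything falls off the work surface, if the arm or the gripper's body presses on something with over 40 N, if the wrist force passes 120 N, or if a joint passes its speed limit or range.

ROBOT

A 6-joint arm with a two-finger parallel gripper is mounted at the origin on the work surface. World frame = base frame: x ahead of the robot, y to its left, z up, the work surface at z = 0. Lengths are in m, angles in degrees, forces in N, time in s.
With the tool pointing down it reaches from about 0.4 to 0.825 m from the base axis. Payload 7 kg.
Tool frame: the origin (TCP) lies at the very end of the fingers, on their centre line; the grasp point (between the pads) lies 19 mm behind it (r.grasp_offset is the z of the grasp point in the tool frame, in m); z points along the fingers, y is the direction in which the jaws open and shut (so a half turn about z gives the same grasp; the last joint's range is limited). The gripper opens to 88 mm and grips with 3 to 60 N. Pads are 19 mm wide; open, the fingers measure 130 mm over their backs; the gripper's body (78 mm by 193 mm) begins 47 mm behind the grasp point.
Start: joints at [92.596, 20.546, 0.682, 0, -70.136, -16.507], TCP at [0.162, 0.655, 0.227] pointing down, gripper open.
Joint ranges: [-176.03, 176.03], [-82.01, 121.73], [-58.28, 71.71], [-173.87, 95.51], [-174.79, -0.11], [-173.66, 173.66]. Speed limits (degrees/s): [136.94, 136.94, 172.46, 180, 180, 180].

INTERFACE

Orientations are given as [roll, pitch, yaw] about the fixed x, y, z axes, in that order (R = Rz(yaw) Ry(pitch) Rx(roll)).
In Python, from plant import r, capture, calibration, order gives the robot as it stands.
- The arm moves only by the tool servo_tool, never from a script. Its arguments are lists of equal length, an entry for each row: "grip": the closure, from -1 (fully open) to 1 (shut), so that 0 is half open; "translation": the shift along the tool's x, y, z in m, a list of three; "turn": the turn about the tool's z in rad. A call has 1 to 10 rows; each row is the pose to reach, as a shift and turn from the pose commanded when the call began, along the tool's axes at that moment; what a row does not reach only later rows make up. A row lasts 1/12 s, in which the tool goes at most 41.7 mm and 7.16 degrees, less where a joint would pass 70% of its speed; a pose out of reach is approached as far as the arm can. A call with a gripper value outside its range is refused whole. The fingers move at their own pace and stop on an object; "newtons" is the grip in N (left out, the last holds). Time passes only in rows, so rows that repeat a pose let the fingers close. It gives the time, the measured TCP pose, the force and the opening at its end, in the units of the state.
- r.get_state(): the state, without advancing time (a new reading comes with each control period).
- capture(name): name is "scene" or "side" or "wrist"; returns (picture, depth): 420x560x3 uint8, blue, green, red; 420x560 float32, m along the optical axis (not along the pixel's ray), 0 where there is no reading.
- calibration(name): a dict with "fx", "fy", "cx", "cy" (pixels), "dist_coeffs" ([k1, k2, p1, p2, k3] as OpenCV has them; the pictures are not rectified), "view" (4x4, takes a point from world to camera coordinates). Camera axes: x right, y up, looking along -z (the intrinsics and any distortion apply to the point x, -y, -z); pixel columns grow to the right and rows downward; lengths in m; the calibration is good to about 2 mm. A picture is of the moment at which its call begins: read the wrist's pose just before it. calibration takes no time and is no camera call; for the wrist camera it gives the pose at the moment of the call.
- order.close_job(): hands the job in, once; it reports no verdict.
The state is a dict: "time_s": time; "joints": joint angles; "qd": joint speeds; "joint_torque": joint torques, N m; "tcp_pos": TCP position; "eef_rot": TCP orientation; "contact_force": force on the tool from outside, world axes, zero at the start; "moment": the same for the moment, N m; "gripper_width": finger opening in m.
Only numpy, scipy, OpenCV 4.12 (cv2) and the standard library are available. Lean on these libraries where they do the work, as an engineer would, in place of code of your own. Each camera call takes 0.05 s, during which the arm holds its last target.

## Working session

There is one attempt and no reset: what is moved stays moved. The work goes in short steps, Python scripts to look and compute and a tool call to move; the robot and the scene stay as the last step left them, time stands still between calls to the robot, and variables do not carry over. Pictures are saved under pics/ and viewed, and the job is handed in when it is done.

Besides the shell and the picture viewer there is one more tool, called by a JSON object that holds its "fn" and its "kwargs", one argument or row to a line. servo_tool: Moves the arm, as the interface text tells. Its arguments: {"type":"object","properties":{"grip":{"type":"array","items":{"type":"number"}},"translation":{"type":"array","items":{"type":"array","items":{"type":"number"}}},"turn":{"type":"array","items":{"type":"number"}},"newtons":{"type":"number"}},"required":["grip","translation","turn"]}

```bash
ls; mkdir -p pics; python3 - <<'E'
from plant import r, capture, calibration, order
import cv2,numpy as np
print(r.get_state())
for n in ["scene","side","wrist"]:
    c=calibration(n);print(n,{k:np.round(v,4).tolist() for k,v in c.items()})
    p,d=capture(n);cv2.imwrite(f"pics/{n}0.png",p);np.save(f"pics/{n}0.npy",d);np.save(f"pics/{n}0_view.npy",c["view"])
E
```

```text
pics
{'time_s': 0.0, 'joints': array([ 9.25940623e+01,  2.05917629e+01,  6.35019600e-01, -2.14408496e-02,
       -7.01350383e+01, -1.65070095e+01]), 'qd': array([ 0.00255448,  0.06861329, -0.0392614 ,  0.03226992,  0.02585542,
       -0.03922838]), 'joint_torque': array([-1.27568356e-06, -5.82721245e+01,  2.93058693e+01,  6.99716493e+00,
        7.05792612e-03, -1.60461550e-04]), 'tcp_pos': array([0.16220042, 0.65473002, 0.22562429]), 'eef_rot': array([ 1.79906274e+02, -6.75577213e-03, -1.39202435e+01]), 'contact_force': array([-0.22281875, -0.00147164,  0.20715964]), 'moment': array([ 0.00366949, -0.018956  , -0.00768935]), 'gripper_width': 0.08766504021365601}
scene {'fx': 447.1167, 'fy': 447.1167, 'cx': 275.9603, 'cy': 204.5678, 'dist_coeffs': [-0.008, 0.0, 0.0, 0.0, 0.0], 'view': [[-0.7174, 0.6966, 0.0064, 0.2801], [-0.557, -0.579, 0.5954, 0.3042], [0.4184, 0.4236, 0.8034, -1.5418], [0.0, 0.0, 0.0, 1.0]]}
side {'fx': 534.7716, 'fy': 534.7716, 'cx': 280.9637, 'cy': 213.319, 'dist_coeffs': [-0.0408, 0.0, 0.0, 0.0, 0.0], 'view': [[0.9949, -0.0976, 0.0238, -0.5118], [0.0317, 0.5292, 0.8479, -0.1453], [-0.0953, -0.8429, 0.5296, -1.4312], [0.0, 0.0, 0.0, 1.0]]}
wrist {'fx': 357.7237, 'fy': 357.7237, 'cx': 272.5056, 'cy': 210.3473, 'dist_coeffs': [-0.0114, 0.0, 0.0, 0.0, 0.0], 'view': [[-0.24, -0.9708, 0.0009, 0.6746], [0.9344, -0.2313, -0.2708, 0.0331], [0.2631, -0.0641, 0.9626, -0.3898], [0.0, 0.0, 0.0, 1.0]]}
```

View pics/scene0.png

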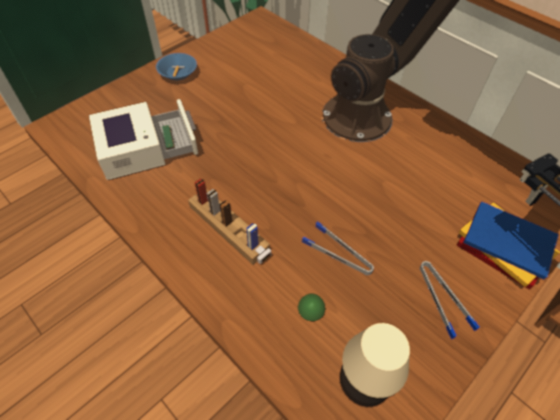

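View pics/side0.png

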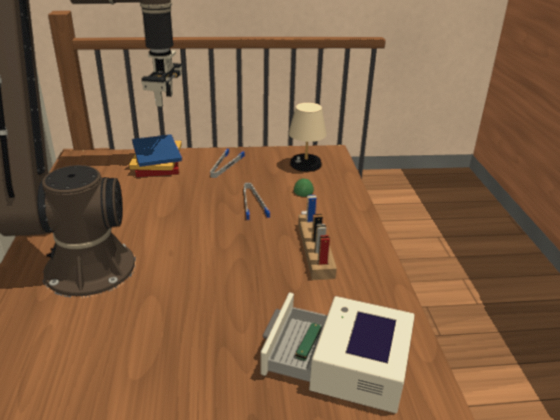

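View pics/wrist0.png

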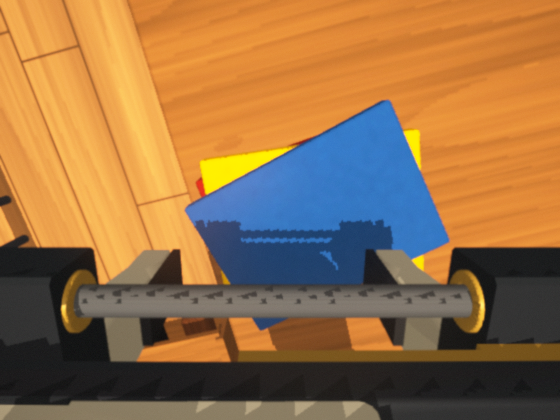

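The scene shows the sanitiser at (130,140) with its drawer open toward the robot. The block is at (228,222), with red, chrome, black, an empty slot and then blue at (252,236). One pair of tongs is near (340,250), a second pair near (450,300), and the paperweight is at (312,307). Next I'll measure these.

```bash
cat > h.py <<'E'
import numpy as np,cv2
from plant import r,capture,calibration,order
def load(n,tag="0"):
    return cv2.imread(f"pics/{n}{tag}.png"),np.load(f"pics/{n}{tag}.npy"),np.load(f"pics/{n}{tag}_view.npy")
def snap(n,tag):
    v=calibration(n)["view"];p,d=capture(n)
    cv2.imwrite(f"pics/{n}{tag}.png",p);np.save(f"pics/{n}{tag}.npy",d);np.save(f"pics/{n}{tag}_view.npy",v);return p,d,np.array(v)
def norm(n,px):
    c=calibration(n);K=np.array([[c["fx"],0,c["cx"]],[0,c["fy"],c["cy"]],[0,0,1]])
    return cv2.undistortPoints(np.array(px,float).reshape(-1,1,2),K,np.array(c["dist_coeffs"])).reshape(-1,2)
def cloud(n,d,V):
    "world point per pixel HxWx3"
    H,W=d.shape;u,v=np.meshgrid(np.arange(W),np.arange(H))
    q=norm(n,np.stack([u,v],-1).reshape(-1,2))
    P=np.c_[q[:,0],-q[:,1],-np.ones(len(q))]*d.reshape(-1,1)
    V=np.array(V);return ((P-V[:3,3])@V[:3,:3]).reshape(H,W,3)
def onplane(n,px,z,V):
    q=norm(n,px);V=np.array(V);D=np.c_[q[:,0],-q[:,1],-np.ones(len(q))]@V[:3,:3];C=-V[:3,:3].T@V[:3,3]
    return C+D*((z-C[2])/D[:,2])[:,None]
def proj(n,P,V):
    c=calibration(n);K=np.array([[c["fx"],0,c["cx"]],[0,c["fy"],c["cy"]],[0,0,1]])
    Q=np.atleast_2d(P)@V[:3,:3].T+V[:3,3];Q=Q*[1,-1,-1]
    return cv2.projectPoints(Q,np.zeros(3),np.zeros(3),K,np.array(c["dist_coeffs"]))[0].reshape(-1,2)
E
python3 - <<'E'
from h import *
np.set_printoptions(precision=3,suppress=True)
for n in ["scene","side"]:
    p,d,V=load(n);W=cloud(n,d,V)
    cl=W[...,2]
    print(n,"table z med",np.median(cl[np.abs(cl)<.02]), (d==0).mean())
    hsv=cv2.cvtColor(p,cv2.COLOR_BGR2HSV)
    def show(name,m):
        k,l,s,c=cv2.connectedComponentsWithStats(m.astype(np.uint8))
        for i in range(1,k):
            if s[i,4]>12:
                Q=W[l==i];Q=Q[np.abs(Q).max(1)<3]
                print(name,s[i].tolist(),c[i],"med",np.median(Q,0),"min",np.percentile(Q,3,0),"max",np.percentile(Q,97,0))
    inw=(W[...,0]>0.2)&(np.abs(W[...,1])<.7)&(W[...,2]<.3)
    show("blue",(hsv[...,0]>105)&(hsv[...,0]<130)&(hsv[...,1]>150)&(hsv[...,2]>60)&(cl>-.01)&(cl<.2))
    show("green",(hsv[...,0]>45)&(hsv[...,0]<90)&(hsv[...,1]>80)&(cl>-.01)&(cl<.2))
    show("red",((hsv[...,0]<6)|(hsv[...,0]>174))&(hsv[...,1]>190)&(cl>.03)&(cl<.2))
    b=p.copy()
    z=np.clip(cl*1500+40,0,255).astype(np.uint8);z=cv2.applyColorMap(z,cv2.COLORMAP_JET)
    cv2.imwrite(f"pics/{n}_h.png",z)
    crop={"scene":(70,270,80,400),"side":(140,400,200,420)}[n]
    cv2.imwrite(f"pics/{n}_crop.png",cv2.resize(p[crop[0]:crop[1],crop[2]:crop[3]],None,fx=2.3,fy=2.3,interpolation=cv2.INTER_CUBIC))
E
```

```text
scene table z med 0.000576344108695412 0.003754251700680272
blue [465, 203, 92, 75, 3692] [511.953 239.451] med [0.131 0.623 0.063] min [0.051 0.523 0.058] max [0.205 0.717 0.066]
blue [467, 316, 11, 13, 58] [472.19  322.603] med [0.38  0.673 0.017] min [0.374 0.658 0.01 ] max [0.385 0.686 0.022]
blue [448, 328, 7, 10, 37] [451.432 332.595] med [0.437 0.652 0.018] min [0.431 0.641 0.01 ] max [0.443 0.659 0.023]
green [167, 141, 6, 6, 20] [169.25 144.2 ] med [ 0.564 -0.302  0.04 ] min [ 0.552 -0.313  0.036] max [ 0.57  -0.295  0.045]
green [300, 295, 23, 25, 450] [311.142 307.131] med [0.641 0.379 0.041] min [0.615 0.354 0.022] max [0.661 0.401 0.051]
red [198, 182, 7, 10, 28] [200.929 186.714] med [ 0.626 -0.053  0.109] min [ 0.616 -0.055  0.079] max [ 0.633 -0.05   0.116]
red [200, 192, 6, 11, 30] [202.4   196.667] med [ 0.628 -0.052  0.062] min [ 0.621 -0.055  0.044] max [ 0.633 -0.049  0.085]
side table z med 0.0003932273857743051 0.0038010204081632653
blue [140, 160, 12, 5, 18] [145.444 162.722] med [0.095 0.504 0.058] min [0.075 0.498 0.053] max [0.111 0.515 0.064]
blue [309, 199, 6, 22, 93] [311.183 208.71 ] med [0.614 0.138 0.079] min [0.608 0.132 0.042] max [0.622 0.142 0.112]
blue [265, 210, 4, 6, 15] [266.733 212.4  ] med [0.492 0.222 0.017] min [0.487 0.213 0.009] max [0.495 0.238 0.02 ]
green [294, 179, 19, 17, 245] [303.327 187.31 ] med [0.622 0.35  0.03 ] min [0.597 0.335 0.009] max [0.65  0.372 0.05 ]
green [297, 324, 23, 32, 294] [308.429 339.49 ] med [ 0.54  -0.345  0.039] min [ 0.515 -0.384  0.034] max [ 0.566 -0.302  0.043]
red [320, 239, 9, 25, 141] [323.667 251.213] med [ 0.617 -0.071  0.075] min [ 0.609 -0.075  0.041] max [ 0.626 -0.067  0.114]
```

View pics/scene_crop.png

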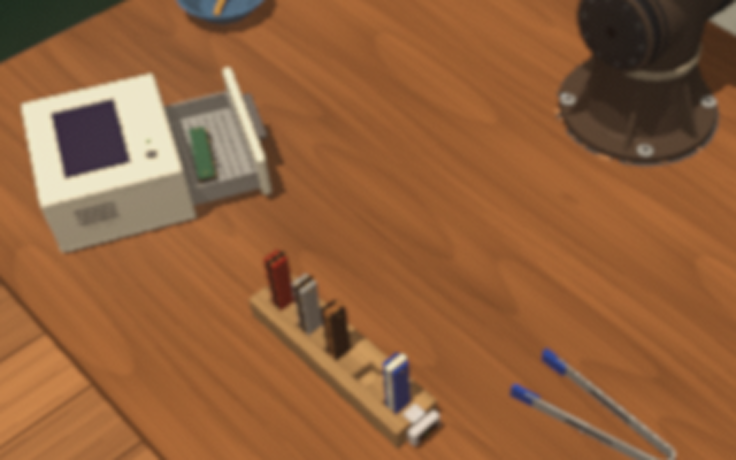

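View pics/side_crop.png

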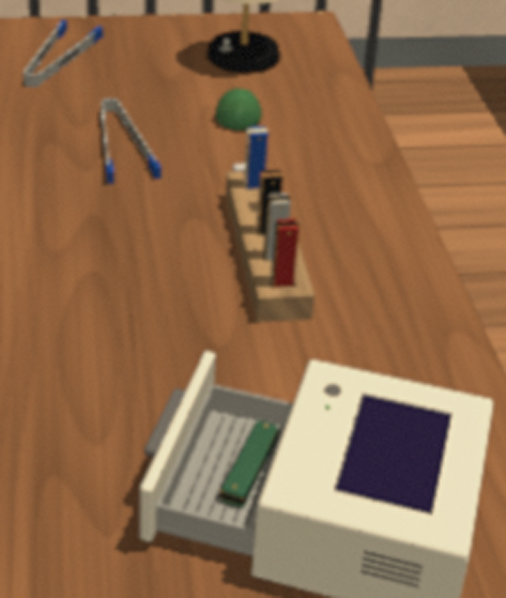

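```bash
python3 - <<'E'
from h import *
np.set_printoptions(precision=4,suppress=True)
A=[]
for n in ["scene","side"]:
    p,d,V=load(n);W=cloud(n,d,V)
    P=W.reshape(-1,3);C=p.reshape(-1,3).astype(float)
    def rect(name,m):
        Q=P[m]; 
        if len(Q)<5: print(name,len(Q));return
        (c,s,a)=cv2.minAreaRect((Q[:,:2]*1000).astype(np.float32)); print(n,name,len(Q),"c",np.round(c,1),"s",np.round(s,1),"a",round(a,2),"z",np.median(Q[:,2]))
    box=lambda x0,x1,y0,y1,z0,z1:(P[:,0]>x0)&(P[:,0]<x1)&(P[:,1]>y0)&(P[:,1]<y1)&(P[:,2]>z0)&(P[:,2]<z1)
    rect("san top",box(.53,.85,-.5,-.15,.095,.115))
    Q=P[box(.4,.53,-.55,-.15,.06,.12)]; 
    rect("front panel",box(.4,.53,-.5,-.15,.05,.12)); print(np.percentile(Q,[2,25,50,75,98],axis=0))
    rect("blocktop",box(.5,.75,-.12,.25,.028,.042))
    m=box(.5,.75,-.12,.25,.105,.13); 
    k=m.reshape(d.shape).astype(np.uint8); nn,l,s,c=cv2.connectedComponentsWithStats(k)
    for i in range(1,nn):
        if s[i,4]>3: Q=P[(l==i).ravel()];print(" tops",s[i],np.median(Q,0),np.median(C[(l==i).ravel()],0))
    rect("tongs",box(.3,.6,.2,.5,.008,.03)&~box(.55,.6,.2,.5,-1,1))
    # tong blue pads
    hsv=cv2.cvtColor(p,cv2.COLOR_BGR2HSV).reshape(-1,3)
    bl=(hsv[:,0]>100)&(hsv[:,0]<135)&(hsv[:,1]>90)&box(.3,.6,.1,.45,.004,.04)
    nn,l,s,c=cv2.connectedComponentsWithStats(bl.reshape(d.shape).astype(np.uint8))
    for i in range(1,nn): 
        if s[i,4]>5:Q=P[(l==i).ravel()];print(" pad",s[i],np.mean(Q,0),Q.min(0),Q.max(0))
E
```

```text
scene san top 2752 c [ 653.1 -396. ] s [204.6 180.3] a 66.6 z 0.1012933664101155
scene front panel 332 c [ 481.2 -331.2] s [205.3  93.2] a 89.04 z 0.0755892431528454
[[ 0.441  -0.4045  0.0631]
 [ 0.4594 -0.3468  0.0728]
 [ 0.474  -0.3123  0.0781]
 [ 0.4934 -0.2783  0.0812]
 [ 0.5198 -0.2334  0.0843]]
scene blocktop 1358 c [621.5  51.6] s [ 66.5 290.7] a 0.95 z 0.03566582765502614
 tops [194 179  11  10  74] [ 0.625  -0.0594  0.1143] [ 32.  51. 112.]
 tops [206 189  11  11  75] [ 0.6248 -0.0082  0.1143] [ 82.  98. 114.]
 tops [219 200  11  11  80] [0.6229 0.0443 0.1146] [ 38.5  64.5 100.5]
 tops [246 223  11  12  84] [0.6223 0.1482 0.115 ] [129.5 119.  133.5]
scene tongs 544 c [422.9 362.3] s [ 97.6 330.2] a 21.55 z 0.017053800443716127
 pad [316 222   9  10  42] [0.4393 0.2264 0.0173] [0.4326 0.2101 0.0075] [0.4425 0.2425 0.0243]
 pad [303 238   7   7  28] [0.501  0.2306 0.0169] [0.4953 0.2215 0.0082] [0.5049 0.2411 0.0241]
side san top 5853 c [ 648.8 -399.1] s [204.5 181.4] a 66.29 z 0.10041620495053277
side front panel 847 c [ 477.  -345.4] s [ 96.5 226.4] a 2.56 z 0.07355614414652782
[[ 0.4353 -0.4528  0.0605]
 [ 0.4507 -0.3728  0.0711]
 [ 0.4657 -0.3356  0.0767]
 [ 0.4855 -0.2953  0.0801]
 [ 0.5286 -0.2421  0.0842]]
side blocktop 745 c [615.   49.4] s [ 65.8 296.6] a 0.69 z 0.034577244741925556
 tops [307 195   9   7  52] [0.6134 0.1409 0.1136] [119.5 106.5 112. ]
 tops [313 214   9   7  60] [0.6141 0.0366 0.113 ] [38.5 53.  68. ]
 tops [316 224  10   8  65] [ 0.6166 -0.0149  0.114 ] [ 84.  99. 109.]
 tops [319 235  11   8  74] [ 0.6158 -0.0671  0.1131] [31.5 43.5 99.5]
side tongs 203 c [417.2 360.4] s [ 92.3 329.2] a 20.48 z 0.017460113289581643
 pad [265 208   4   9  24] [0.4913 0.226  0.0164] [0.4867 0.2129 0.008 ] [0.4959 0.2387 0.0238]
 pad [246 212   3   7  17] [0.4308 0.2149 0.0164] [0.4269 0.2069 0.0049] [0.4336 0.2282 0.0217]
```

View pics/scene_h.png

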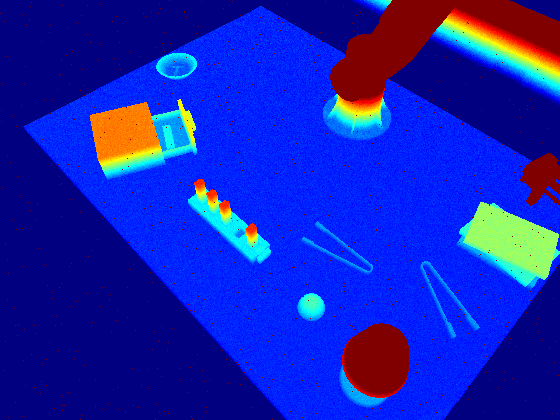

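```bash
cat >> h.py <<'E'
def tool(x,y,z,yaw,grab=None):
    "shift (tool axes) and turn (rad) from measured pose to a target TCP pose, tool down"
    s=r.get_state();p=s["tcp_pos"];a=s["eef_rot"];w=np.radians(a[2])
    if abs(abs(a[0])-180)>3: print("NOT DOWN",a)
    d=np.array([x,y,z])-p
    X=np.array([np.cos(w),np.sin(w),0]);Y=np.array([np.sin(w),-np.cos(w),0])
    t=-(yaw-a[2]);t=(t+180)%360-180
    print("at",np.round(p,4),np.round(a,2),"t",round(s["time_s"],2),"-> shift",np.round([d@X,d@Y,-d[2]],4),"turn",round(np.radians(t),4),"deg",round(t,1))
E
python3 - <<'E'
from h import *
np.set_printoptions(precision=3,suppress=True)
V=load("wrist")[2];C=-V[:3,:3].T@V[:3,3];s=r.get_state()
w=np.radians(s["eef_rot"][2]);X=np.array([np.cos(w),np.sin(w),0]);Y=np.array([np.sin(w),-np.cos(w),0]);Z=[0,0,-1]
T=np.array([X,Y,Z]);print("cam in tool",T@(C-s["tcp_pos"]),"cam axes right/up/fwd in tool",(T@V[0,:3]),(T@V[1,:3]),-(T@V[2,:3]))
# ray triangulation of tops
for z,pts in [(.115,{"red":(199.,183.5),"blue":(251.5,228.5)})]:
    print(onplane("scene",list(pts.values()),z,load("scene")[2]))
tool(.43,.33,.30,-60)
tool(.40,.09,.30,0)
E
```

```text
cam in tool [ 0.073 -0.    -0.158] cam axes right/up/fwd in tool [ 0.001  1.    -0.001] [ 0.963 -0.     0.271] [-0.271  0.001  0.963]
[[ 0.626 -0.058  0.115]
 [ 0.622  0.149  0.115]]
at [0.162 0.655 0.226] [179.93  -0.01 -13.92] t 0.15 -> shift [ 0.338  0.251 -0.074] turn 0.8043 deg 46.1
at [0.162 0.655 0.226] [179.93  -0.01 -13.92] t 0.15 -> shift [ 0.367  0.491 -0.074] turn -0.2429 deg -13.9
```

```bash
python3 - <<'E'
from h import *
tool(.50,.2,.28,0)
E
```

```text
at [0.1622 0.6548 0.2258] [ 1.7993e+02 -1.0000e-02 -1.3920e+01] t 0.15 -> shift [ 0.4373  0.3602 -0.0542] turn -0.2429 deg -13.9
```

{"fn": "servo_tool", "kwargs": {
  "grip": [1,1,1,1,1,1,1,1,1,1],
  "translation": [
    [0.03,0.024,-0.02],
    [0.06,0.048,-0.04],
    [0.09,0.073,-0.054],
    [0.12,0.098,-0.054],
    [0.15,0.123,-0.054],
    [0.18,0.148,-0.054],
    [0.21,0.173,-0.054],
    [0.24,0.198,-0.054],
    [0.27,0.223,-0.054],
    [0.3,0.247,-0.054]
  ],
  "turn": [-0.05,-0.1,-0.15,-0.2,-0.243,-0.243,-0.243,-0.243,-0.243,-0.243],
  "newtons": 20
}}

```text
time_s: 0.98
tcp_pos: [0.3947, 0.3414, 0.2807]
eef_rot: [-180.0, -0.0, 0.0]
contact_force: [1.7, 1.1, -0.4]
gripper_width: 0.0263
```

```bash
python3 - <<'E'
from h import *
tool(.50,.2,.28,0)
E
```

```text
at [0.3947 0.3414 0.2807] [-1.7998e+02 -0.0000e+00  3.0000e-02] t 0.98 -> shift [0.1053 0.1415 0.0007] turn 0.0005 deg 0.0
```

{"fn": "servo_tool", "kwargs": {
  "grip": [1,1,1,1,1,1,1],
  "translation": [
    [0.025,0.033,0],
    [0.05,0.067,0],
    [0.075,0.1,0],
    [0.095,0.128,0],
    [0.106,0.142,0],
    [0.106,0.142,0],
    [0.106,0.142,0]
  ],
  "turn": [0,0,0,0,0,0,0]
}}

```text
time_s: 1.57
tcp_pos: [0.5005, 0.2002, 0.2802]
eef_rot: [180.0, 0.0, -0.1]
contact_force: [0.8, 0.5, 0.1]
gripper_width: 0.0006
```

```bash
python3 - <<'E'
from h import *
print(r.get_state()["tcp_pos"],r.get_state()["eef_rot"])
snap("wrist","1")
E
```

```text
[0.50045221 0.20024089 0.2801658 ] [ 1.79980124e+02  3.79826084e-02 -1.35602959e-01]
```

View pics/wrist1.png

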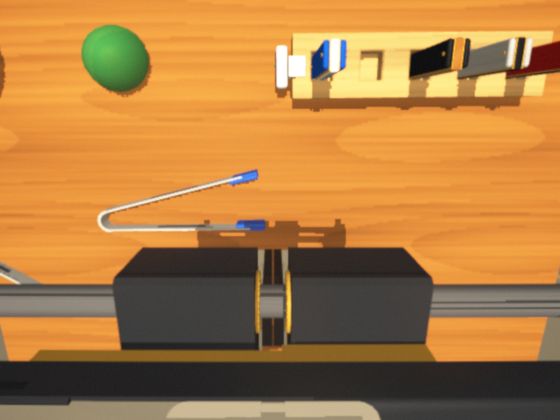

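The wrist picture shows the block top from (293,33) to the right, with blue standing at (328,58) next to the empty slot at (370,65). The tongs' bow is at (102,217) and their pads at (244,178) and (251,225).

```bash
python3 - <<'E'
from h import *
np.set_printoptions(precision=4,suppress=True)
n="wrist";p,d,V=load(n,"1");W=cloud(n,d,V);hsv=cv2.cvtColor(p,cv2.COLOR_BGR2HSV)
T=W[150:240,80:280];print("table",np.median(W[120:150,200:330,2]))
m=(hsv[...,0]>100)&(hsv[...,0]<130)&(hsv[...,1]>120)
k,l,s,c=cv2.connectedComponentsWithStats(m.astype(np.uint8))
for i in range(1,k):
    if s[i,4]>40:
        ys,xs=np.where(l==i);Q=W[l==i]
        print(s[i],c[i],"depth med",np.median(Q,0),"rect",cv2.minAreaRect(np.c_[xs,ys].astype(np.float32)))
        if s[i,1]>150:
            P=onplane(n,np.c_[xs,ys],.0195,V);g=Q[:,2]>.014;print("  pad top",P[g].mean(0),P[g].min(0),P[g].max(0),"depth", Q[g].mean(0),Q[g].min(0),Q[g].max(0))
# tongs silhouette: height mask
h=(W[...,2]>.010)&(W[...,2]<.03);h[:160]=0;h[240:]=0;h[:,:70]=0;h[:,285:]=0
ys,xs=np.where(h);P=onplane(n,np.c_[xs,ys],.0195,V);Q=W[h]
r1=cv2.minAreaRect((P[:,:2]*1000).astype(np.float32));print("tongs rect",len(P),r1, P.min(0),P.max(0))
h2=h&(W[...,2]>.0165);ys,xs=np.where(h2);P=onplane(n,np.c_[xs,ys],.0195,V);print("strict",len(P),cv2.minAreaRect((P[:,:2]*1000).astype(np.float32)),P[P[:,1].argmax()],P[P[:,1].argmin()])
# block top
b=(W[...,2]>.030)&(W[...,2]<.0385);b[110:]=0;b[:,:270]=0
ys,xs=np.where(b);P=onplane(n,np.c_[xs,ys],.035,V);print("block",len(P),cv2.minAreaRect((P[:,:2]*1000).astype(np.float32)),P.min(0),P.max(0))
t=(W[...,2]>.110)&(W[...,2]<.12)
k,l,s,c=cv2.connectedComponentsWithStats(t.astype(np.uint8))
for i in range(1,k):
    if s[i,4]>30: 
        ys,xs=np.where(l==i);P=onplane(n,np.c_[xs,ys],.115,V);print("top",s[i],P.mean(0),cv2.minAreaRect((P[:,:2]*1000).astype(np.float32)),np.median(p[l==i],0))
cv2.imwrite("pics/w1crop.png",cv2.resize(p[0:240,70:360],None,fx=2.6,fy=2.5,interpolation=cv2.INTER_CUBIC))
E
```

```text
table -0.0002851318998855392
[312  41  17  37 419] [320.4535  59.7661] depth med [0.6166 0.1579 0.1   ] rect ((320.0, 59.0), (36.0, 16.0), 90.0)
[341  40   5  29 123] [342.7724  53.5203] depth med [0.6197 0.1414 0.1147] rect ((343.0, 54.0), (28.0, 4.0), 90.0)
[229 171  28  13 149] [246.    177.047] depth med [0.4971 0.2307 0.0192] rect ((242.61767578125, 177.47059631347656), (7.518604278564453, 28.619203567504883), 75.96376037597656)
  pad top [0.4968 0.2319 0.0195] [0.4899 0.2199 0.0195] [0.5043 0.2521 0.0195] depth [0.4967 0.2319 0.0191] [0.4897 0.2199 0.0143] [0.5035 0.2522 0.0217]
[236 221  28   9 203] [251.2414 224.6059] depth med [0.438  0.2251 0.0186] rect ((249.5, 225.0), (8.0, 27.0), 90.0)
  pad top [0.4367 0.2264 0.0195] [0.4321 0.2122 0.0195] [0.4412 0.2454 0.0195] depth [0.4391 0.2258 0.0266] [0.4313 0.2002 0.0143] [0.574  0.2455 0.438 ]
tongs rect 1653 ((466.9571533203125, 313.72711181640625), (73.49910736083984, 205.279541015625), 0.344311386346817) [0.4298 0.2109 0.0195] [0.5043 0.4162 0.0195]
strict 1212 ((454.48931884765625, 315.387451171875), (73.95317840576172, 203.0009765625), 7.437676906585693) [0.4428 0.4162 0.0195] [0.4386 0.211  0.0195]
block 10555 ((619.3262329101562, 53.52345275878906), (64.5621109008789, 288.343505859375), 0.5634365081787109) [ 0.586  -0.0908  0.035 ] [0.6525 0.1975 0.035 ]
top [502  37  31  34 821] [ 0.6201 -0.0054  0.115 ] ((619.4011840820312, -4.993371963500977), (25.777992248535156, 23.191328048706055), 0.3239031136035919) [107. 163. 198.]
top [321  38  26  34 748] [0.6185 0.1487 0.115 ] ((618.2903442382812, 149.0574188232422), (20.992109298706055, 25.677461624145508), 89.9834976196289) [232. 171. 198.]
top [443  38  28  34 784] [0.6193 0.0459 0.115 ] ((618.4361572265625, 46.293487548828125), (25.77138900756836, 22.114612579345703), 0.3776659369468689) [ 52. 101. 145.]
```

View pics/w1crop.png

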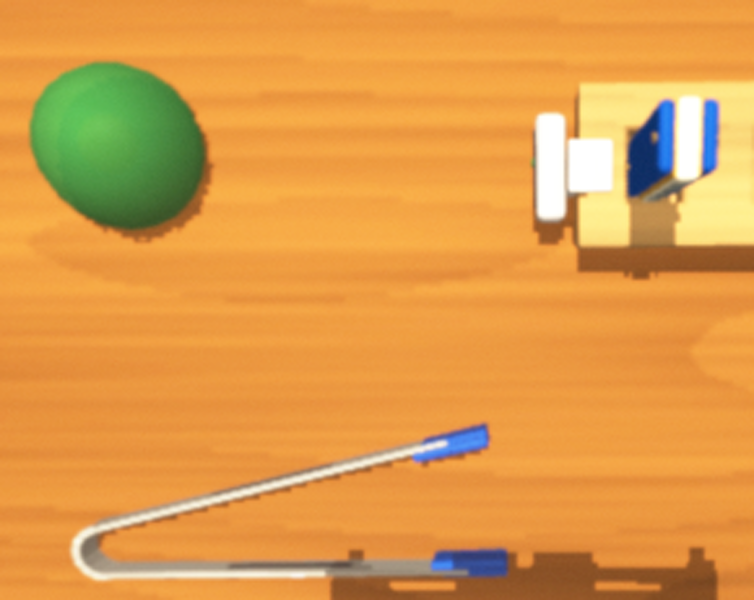

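{"fn": "servo_tool", "kwargs": {
  "grip": [1,1,1,1,1,1,1,1,1,1],
  "translation": [
    [-0.009,0.038,0],
    [-0.018,0.078,0],
    [-0.027,0.118,0],
    [-0.036,0.158,0],
    [-0.045,0.198,0],
    [-0.054,0.238,0],
    [-0.063,0.278,0],
    [-0.072,0.318,0],
    [-0.081,0.358,0],
    [-0.09,0.398,0]
  ],
  "turn": [0.05,0.1,0.15,0.2,0.25,0.3,0.35,0.4,0.41,0.41]
}}

```text
time_s: 2.45
tcp_pos: [0.4096, -0.1973, 0.281]
eef_rot: [-180.0, -0.1, -23.4]
contact_force: [1.5, -0.3, -0.7]
gripper_width: 0.0004
```

```bash
python3 - <<'E'
from h import *
tool(.40,-.25,.28,-23.5)
E
```

```text
at [ 0.4096 -0.1973  0.281 ] [-1.7996e+02 -7.0000e-02 -2.3400e+01] t 2.45 -> shift [0.0121 0.0522 0.001 ] turn 0.0018 deg 0.1
```

{"fn": "servo_tool", "kwargs": {
  "grip": [1,1,1,1],
  "translation": [
    [0.006,0.026,0],
    [0.012,0.052,0],
    [0.012,0.052,0],
    [0.012,0.052,0]
  ],
  "turn": [0,0,0,0]
}}

```text
time_s: 2.78
tcp_pos: [0.4003, -0.2494, 0.2803]
eef_rot: [-180.0, 0.0, -23.6]
contact_force: [-0.2, 0.7, 0.2]
gripper_width: 0.0006
```

```bash
python3 - <<'E'
from h import *
np.set_printoptions(precision=4,suppress=True)
print(r.get_state()["tcp_pos"],r.get_state()["eef_rot"])
p,d,V=snap("wrist","2");n="wrist"
W=cloud(n,d,V);P=W.reshape(-1,3)
for z0,z1 in [(.06,.075),(.078,.088),(.095,.105)]:
    m=(W[...,2]>z0)&(W[...,2]<z1);k,l,s,c=cv2.connectedComponentsWithStats(m.astype(np.uint8))
    for i in range(1,k):
        if s[i,4]>150 and s[i,1]<245:
            ys,xs=np.where(l==i);Q=W[l==i];print(z0,s[i],np.round(cv2.minAreaRect((Q[:,:2]*1000).astype(np.float32)),1) if 0 else cv2.minAreaRect((Q[:,:2]*1000).astype(np.float32)),np.median(Q,0))
E
```

```text
[ 0.4003 -0.2494  0.2803] [-179.9964    0.0264  -23.5647]
0.06 [  0  37  22  33 321] ((616.6995849609375, -65.38644409179688), (16.02925682067871, 29.29096221923828), 50.5317268371582) [ 0.6147 -0.0691  0.0678]
0.06 [ 264   89  144   17 1557] ((454.0400695800781, -339.7134704589844), (140.50979614257812, 15.061872482299805), 66.71473693847656) [ 0.4634 -0.3182  0.072 ]
0.078 [ 207   76  208   14 2568] ((476.2268371582031, -321.3133544921875), (197.0379638671875, 11.805810928344727), 66.5152587890625) [ 0.4766 -0.3213  0.0799]
```

View pics/wrist2.png

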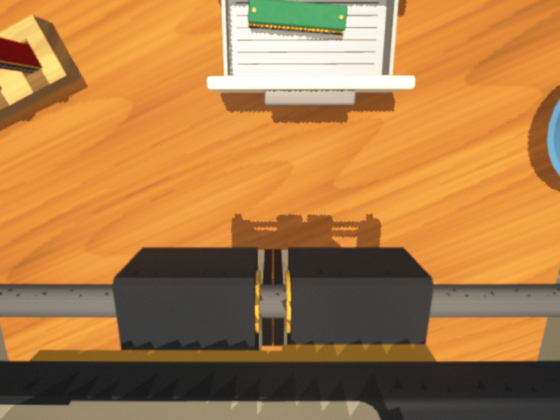

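{"fn": "servo_tool", "kwargs": {
  "grip": [1,1,1,1,1,1,1,1,1],
  "translation": [
    [0.01,0.02,0.02],
    [0.02,0.036,0.05],
    [0.027,0.036,0.09],
    [0.027,0.036,0.13],
    [0.027,0.036,0.17],
    [0.027,0.036,0.21],
    [0.027,0.036,0.228],
    [0.027,0.036,0.228],
    [0.027,0.036,0.228]
  ],
  "turn": [0,0,0,0,0,0,0,0,0]
}}

```text
time_s: 3.58
tcp_pos: [0.4113, -0.2918, 0.0524]
eef_rot: [180.0, 0.1, -23.3]
contact_force: [1.1, 0.1, 1.5]
gripper_width: 0.0003
```

```bash
python3 - <<'E'
from h import *
tool(.457-.0917*.4,-.313+.4*.0399,.052,-23.5)
p,d,V=snap("wrist","3")
E
```

```text
at [ 0.4113 -0.2918  0.0524] [ 1.7997e+02  1.1000e-01 -2.3340e+01] t 3.58 -> shift [0.0104 0.0013 0.0004] turn 0.0028 deg 0.2
```

View pics/wrist3.png

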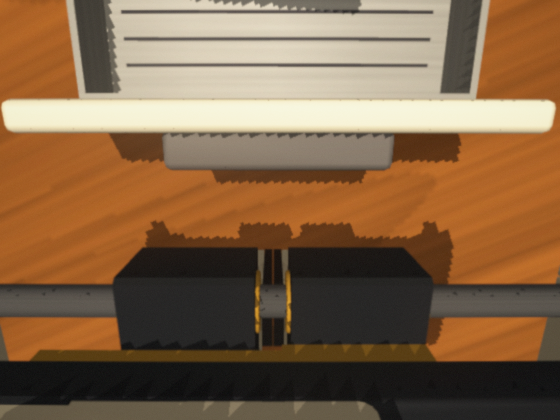

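{"fn": "servo_tool", "kwargs": {
  "grip": [1,1,1,1,1,1,1,1,1,1],
  "translation": [
    [0.015,0,0],
    [0.028,0,0],
    [0.036,0,0],
    [0.044,0,0],
    [0.054,0,0],
    [0.066,0,0],
    [0.079,0,0],
    [0.092,0,0],
    [0.102,0,0],
    [0.11,0,0]
  ],
  "turn": [0,0,0,0,0,0,0,0,0,0]
}}

```text
time_s: 4.47
tcp_pos: [0.5127, -0.3371, 0.0529]
eef_rot: [180.0, -0.0, -23.5]
contact_force: [-2.5, 1.5, 0.5]
gripper_width: 0.0005
```

```bash
python3 - <<'E'
from h import *
s=r.get_state();print(s["contact_force"],s["tcp_pos"])
p,d,V=snap("wrist","4")
E
```

```text
[-2.46342667  1.50654829  0.46400729] [ 0.51268233 -0.33711804  0.05286587]
```

View pics/wrist4.png

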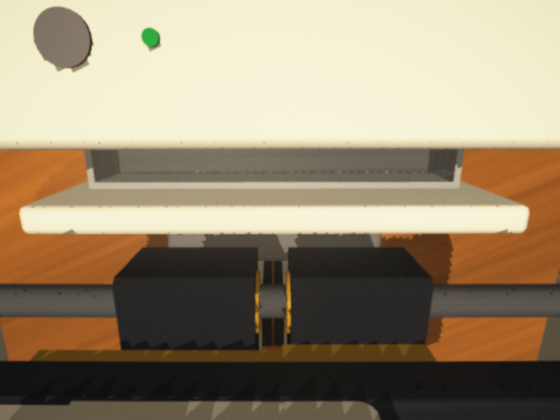

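The finger is pushing the lip with about 3 N. The panel (row ~205) is still about 25 mm from the box front (row ~150), so I'll continue slowly.

{"fn": "servo_tool", "kwargs": {
  "grip": [1,1,1,1,1,1],
  "translation": [
    [0.005,0,0],
    [0.01,0,0],
    [0.015,0,0],
    [0.018,0,0],
    [0.02,0,0],
    [0.02,0,0]
  ],
  "turn": [0,0,0,0,0,0]
}}

```text
time_s: 5.02
tcp_pos: [0.5306, -0.3449, 0.0525]
eef_rot: [180.0, -0.0, -23.5]
contact_force: [-0.0, -0.6, 0.4]
gripper_width: 0.0007
```

{"fn": "servo_tool", "kwargs": {
  "grip": [1,1,1,1],
  "translation": [
    [0.002,0,0],
    [0.004,0,0],
    [0.005,0,0],
    [0.005,0,0]
  ],
  "turn": [0,0,0,0]
}}

```text
time_s: 5.35
tcp_pos: [0.5328, -0.346, 0.0524]
eef_rot: [180.0, 0.2, -23.5]
contact_force: [-5.7, 4.3, 4.8]
gripper_width: 0.0009
```

{"fn": "servo_tool", "kwargs": {
  "grip": [1,1,1,1],
  "translation": [
    [0.001,0,0],
    [0.002,0,0],
    [0.003,0,0],
    [0.003,0,0]
  ],
  "turn": [0,0,0,0]
}}

```text
time_s: 5.68
tcp_pos: [0.5328, -0.346, 0.0522]
eef_rot: [180.0, 0.5, -23.5]
contact_force: [-13.3, 10.8, 13.4]
gripper_width: 0.0006
```

```bash
python3 - <<'E'
from h import *
s=r.get_state();print(s["contact_force"],s["tcp_pos"])
p,d,V=snap("wrist","5")
p,d,V=snap("side","5");cv2.imwrite("pics/side5c.png",cv2.resize(p[280:420,220:440],None,fx=3.5,fy=3.5))
E
```

```text
[-13.28438224  10.81525535  13.40994603] [ 0.53278316 -0.34601283  0.0522454 ]
```

View pics/wrist5.png

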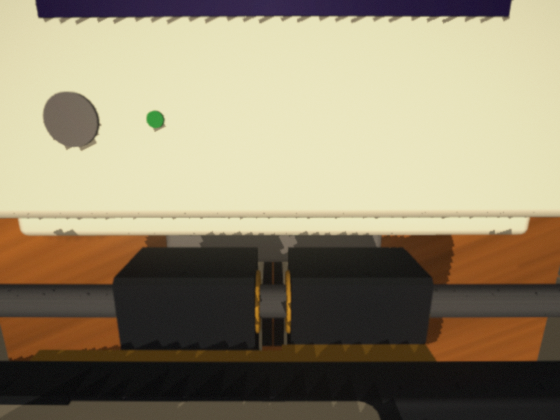

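View pics/side5c.png

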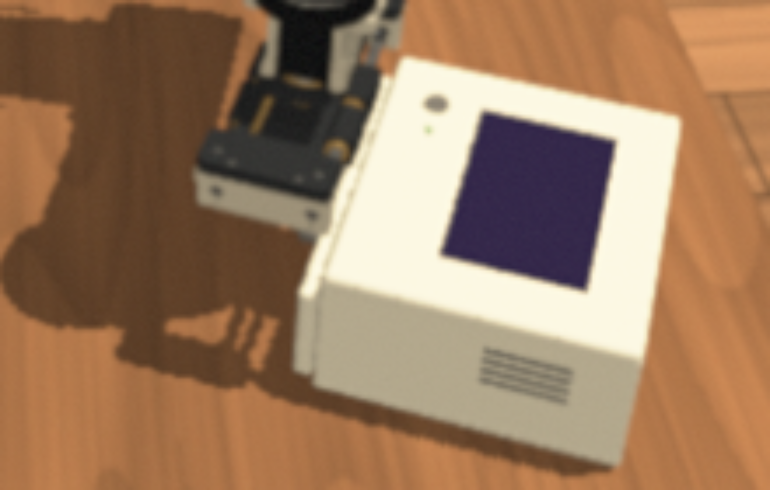

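The drawer is shut. The panel meets the box front, and 3 mm more command moved nothing while the force rose to about 17 N horizontally. I'll back off and go to the tongs.

{"fn": "servo_tool", "kwargs": {
  "grip": [1,1,1,1,1,1,1,1,1,1],
  "translation": [
    [-0.01,0,0],
    [-0.03,0,0],
    [-0.055,0,-0.01],
    [-0.08,-0.01,-0.04],
    [-0.095,-0.035,-0.07],
    [-0.11,-0.06,-0.1],
    [-0.125,-0.09,-0.12],
    [-0.14,-0.125,-0.13],
    [-0.155,-0.16,-0.14],
    [-0.17,-0.195,-0.15]
  ],
  "turn": [0,0,0,0,0,0.05,0.15,0.25,0.35,0.45]
}}

```text
time_s: 6.62
tcp_pos: [0.4595, -0.1008, 0.2037]
eef_rot: [-179.8, -0.1, -49.4]
contact_force: [0.9, 0.6, 0.2]
gripper_width: 0.0004
```

```bash
python3 - <<'E'
from h import *
tool(.454,.318,.20,-82.6)
E
```

```text
at [ 0.4595 -0.1008  0.2037] [-1.7985e+02 -1.0000e-01 -4.9420e+01] t 6.62 -> shift [-0.3217 -0.2683  0.0037] turn 0.5791 deg 33.2
```

{"fn": "servo_tool", "kwargs": {
  "grip": [0.5,0,-0.5,-1,-1,-1,-1,-1,-1,-1],
  "translation": [
    [-0.03,-0.025,0],
    [-0.06,-0.05,0],
    [-0.09,-0.075,0],
    [-0.12,-0.1,0],
    [-0.15,-0.125,0],
    [-0.18,-0.15,0],
    [-0.21,-0.175,0],
    [-0.24,-0.2,0],
    [-0.27,-0.225,0],
    [-0.3,-0.25,0]
  ],
  "turn": [0.05,0.1,0.2,0.3,0.4,0.5,0.575,0.575,0.575,0.575]
}}

```text
time_s: 7.45
tcp_pos: [0.4517, 0.2905, 0.2029]
eef_rot: [-179.9, 0.1, -82.0]
contact_force: [1.6, 0.1, 0.4]
gripper_width: 0.0613
```

```bash
python3 - <<'E'
from h import *
tool(.454,.318,.10,-82.6)
p,d,V=snap("scene","6");cv2.imwrite("pics/scene6c.png",cv2.resize(p[80:330,70:400],None,fx=2.3,fy=2.3))
E
```

```text
at [0.4517 0.2905 0.2029] [-1.799e+02  8.000e-02 -8.203e+01] t 7.45 -> shift [-0.0269 -0.006   0.1029] turn 0.0099 deg 0.6
```

View pics/scene6c.png

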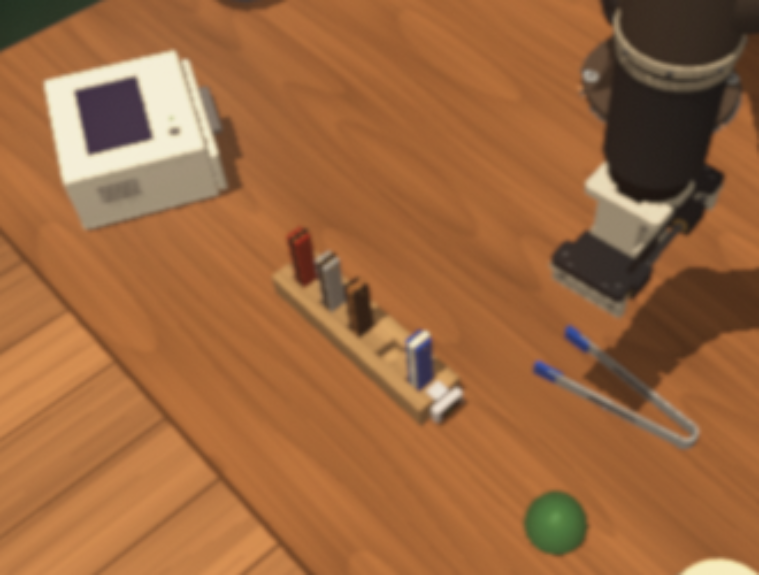

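{"fn": "servo_tool", "kwargs": {
  "grip": [-1,-1,-1,-1,-1,-1],
  "translation": [
    [-0.01,-0.003,0.03],
    [-0.027,-0.006,0.065],
    [-0.027,-0.006,0.09],
    [-0.027,-0.006,0.1],
    [-0.027,-0.006,0.1],
    [-0.027,-0.006,0.1]
  ],
  "turn": [0,0.01,0.01,0.01,0.01,0.01]
}}

```text
time_s: 8.0
tcp_pos: [0.4546, 0.3156, 0.103]
eef_rot: [-180.0, -0.0, -82.6]
contact_force: [0.2, 0.6, 0.5]
gripper_width: 0.0877
```

```bash
python3 - <<'E'
from h import *
np.set_printoptions(precision=4,suppress=True)
s=r.get_state();print(s["tcp_pos"],s["eef_rot"],s["gripper_width"])
n="wrist";p,d,V=snap(n,"7");W=cloud(n,d,V);hsv=cv2.cvtColor(p,cv2.COLOR_BGR2HSV)
m=(hsv[...,0]>100)&(hsv[...,0]<130)&(hsv[...,1]>120);m[245:]=0
k,l,st,c=cv2.connectedComponentsWithStats(m.astype(np.uint8));pc=[]
for i in range(1,k):
    if st[i,4]>80:
        Q=W[l==i];g=Q[Q[:,2]>.015];print(st[i],"pad top",g[:,:2].mean(0),cv2.minAreaRect((g[:,:2]*1000).astype(np.float32)),np.median(g[:,2]));pc.append(g[:,:2].mean(0))
mid=(pc[0]+pc[1])/2;dv=pc[0]-pc[1];print("mid",mid,"sep",np.hypot(*dv),"yaw ydir",np.degrees(np.arctan2(dv[1],dv[0])))
E
```

```text
[0.4546 0.3156 0.103 ] [-179.9687   -0.0117  -82.6142] 0.08771364920947071
[217  63  21  57 654] pad top [0.4949 0.2335] ((485.01019287109375, 232.54978942871094), (28.643070220947266, 36.89393997192383), 25.024749755859375) 0.01926652623348348
[311  63  21  57 681] pad top [0.4357 0.2256] ((440.4980773925781, 233.1230010986328), (45.50951385498047, 24.257314682006836), 51.07951354980469) 0.019235050804422775
mid [0.4653 0.2296] sep 0.059658129163809324 yaw ydir 7.612530958269509
```

View pics/wrist7.png

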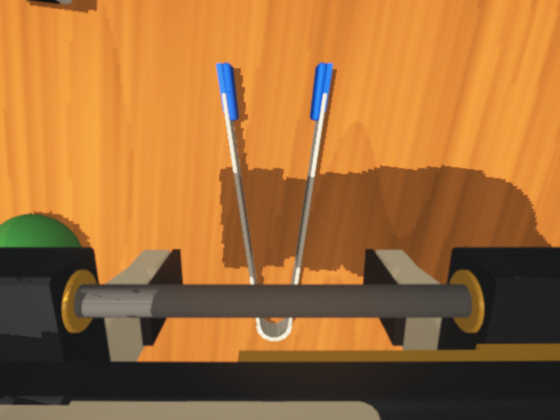

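{"fn": "servo_tool", "kwargs": {
  "grip": [-1,-1,-1,-1,-1,-1,-1],
  "translation": [
    [-0.002,0,0.03],
    [-0.002,0,0.06],
    [-0.002,0,0.08],
    [-0.002,0,0.09],
    [-0.002,0,0.097],
    [-0.002,0,0.1],
    [-0.002,0,0.1]
  ],
  "turn": [0,0,0,0,0,0,0]
}}

```text
time_s: 8.63
tcp_pos: [0.4545, 0.3182, 0.0031]
eef_rot: [-179.9, 0.1, -82.6]
contact_force: [0.3, 0.1, 0.5]
gripper_width: 0.0877
```

{"fn": "servo_tool", "kwargs": {
  "grip": [-0.5,-0.2,0,0.05,0.05,0.05,0.05,0.05],
  "translation": [
    [0,0,0],
    [0,0,0],
    [0,0,0],
    [0,0,0],
    [0,0,0],
    [0,0,0],
    [0,0,0],
    [0,0,0]
  ],
  "turn": [0,0,0,0,0,0,0,0],
  "newtons": 15
}}

```text
time_s: 9.3
tcp_pos: [0.4539, 0.3177, 0.0024]
eef_rot: [-180.0, 0.0, -82.6]
contact_force: [-0.1, -0.5, 2.1]
gripper_width: 0.043
```

{"fn": "servo_tool", "kwargs": {
  "grip": [0.07,0.07,0.07,0.07,0.07,0.07,0.07,0.07,0.07],
  "translation": [
    [0,0,0],
    [0,0,-0.005],
    [0,0,-0.015],
    [0,0,-0.03],
    [0,0,-0.05],
    [0,0,-0.08],
    [0,0,-0.11],
    [0,0,-0.12],
    [0,0,-0.12]
  ],
  "turn": [0,0,0,0,0,0,0,0,0]
}}

```text
time_s: 10.05
tcp_pos: [0.4553, 0.3192, 0.1264]
eef_rot: [-179.7, 0.3, -82.6]
contact_force: [0.3, -0.0, -1.4]
gripper_width: 0.0409
```

```bash
cat > tg.py <<'E'
from h import *
np.set_printoptions(precision=4,suppress=True)
def tongs(tag):
    s=r.get_state();print(s["tcp_pos"],s["eef_rot"],s["gripper_width"],s["contact_force"])
    n="wrist";p,d,V=snap(n,tag);W=cloud(n,d,V);hsv=cv2.cvtColor(p,cv2.COLOR_BGR2HSV)
    tz=s["tcp_pos"][2]
    w=np.radians(s["eef_rot"][2]);X=np.array([np.cos(w),np.sin(w),0]);Y=np.array([np.sin(w),-np.cos(w),0])
    R=W-s["tcp_pos"];T=np.stack([R@X,R@Y,R[...,2]],-1)
    m=(hsv[...,0]>100)&(hsv[...,0]<130)&(hsv[...,1]>120)&(np.abs(T[...,2])<.06);m[245:]=0
    k,l,st,c=cv2.connectedComponentsWithStats(m.astype(np.uint8))
    for i in range(1,k):
        if st[i,4]>80:
            Q=T[l==i];print(st[i],"tool xy & z-up",np.median(Q,0),"min",np.percentile(Q,2,0),"max",np.percentile(Q,98,0))
    return p,W,T
E
python3 - <<'E'
from tg import *
tongs("8")
E
```

```text
[0.4553 0.3192 0.1264] [-179.7176    0.258   -82.6004] 0.04087336326290779 [ 0.3324 -0.0176 -1.3772]
[ 195   21   35  101 2142] tool xy & z-up [ 0.0902 -0.0213  0.0166] min [ 0.0704 -0.0273  0.0053] max [ 0.103  -0.0181  0.0182]
[ 315   20   36  102 2192] tool xy & z-up [0.0903 0.0206 0.0163] min [0.0701 0.0174 0.0039] max [0.1031 0.0266 0.018 ]
```

View pics/wrist8.png

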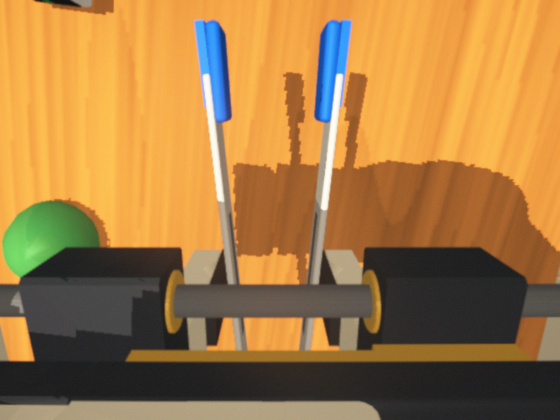

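{"fn": "servo_tool", "kwargs": {
  "grip": [0.07,0.07,0.07,0.07,0.07,0.07,0.07,0.07,0.07,0.07],
  "translation": [
    [0.005,0,0],
    [0.015,0.002,0],
    [0.03,0.005,0],
    [0.045,0.008,0],
    [0.06,0.012,0],
    [0.075,0.016,0],
    [0.09,0.02,0],
    [0.105,0.023,0],
    [0.12,0.026,0],
    [0.13,0.029,0]
  ],
  "turn": [-0.03,-0.1,-0.19,-0.28,-0.37,-0.46,-0.55,-0.64,-0.73,-0.8]
}}

```text
time_s: 10.93
tcp_pos: [0.4407, 0.1832, 0.1211]
eef_rot: [179.9, 0.0, -36.6]
contact_force: [0.4, 1.2, -0.7]
gripper_width: 0.0406
```

```bash
python3 - <<'E'
from h import *
tool(.44,.1476,.126,.6)
E
```

```text
at [0.4407 0.1832 0.1211] [ 1.7985e+02  4.0000e-02 -3.6560e+01] t 10.93 -> shift [ 0.0206  0.029  -0.0049] turn -0.6486 deg -37.2
```

{"fn": "servo_tool", "kwargs": {
  "grip": [0.07,0.07,0.07,0.07,0.07,0.07,0.07,0.07,0.07,0.07],
  "translation": [
    [0.004,0.006,0],
    [0.008,0.012,0],
    [0.012,0.018,0],
    [0.016,0.024,0],
    [0.02,0.029,0],
    [0.02,0.029,0],
    [0.02,0.029,0],
    [0.02,0.029,0],
    [0.02,0.029,0],
    [0.02,0.029,0]
  ],
  "turn": [-0.09,-0.18,-0.27,-0.36,-0.45,-0.54,-0.6,-0.64,-0.648,-0.648]
}}

```text
time_s: 11.77
tcp_pos: [0.4398, 0.1494, 0.1215]
eef_rot: [179.9, 0.1, 0.3]
contact_force: [0.6, 0.1, -0.9]
gripper_width: 0.0408
```

```bash
python3 - <<'E'
from tg import *
p,W,T=tongs("9")
m=(W[...,2]>.108)&(W[...,2]<.122)&(W[...,0]>.595);m[245:]=0
k,l,s,c=cv2.connectedComponentsWithStats(m.astype(np.uint8))
for i in range(1,k):
    if s[i,4]>30:
        ys,xs=np.where(l==i);P=onplane("wrist",np.c_[xs,ys],.115,load("wrist","9")[2]);print("top",s[i],P.mean(0),cv2.minAreaRect((P[:,:2]*1000).astype(np.float32)),"tool",T[l==i].mean(0))
tool(.5315,.1476,.074,.6)
E
```

```text
[0.4398 0.1494 0.1215] [179.9431   0.0833   0.2852] 0.04077057987096994 [ 0.5845  0.1317 -0.8522]
[ 195   21   35  101 2164] tool xy & z-up [ 0.0905 -0.0213  0.0167] min [ 0.0707 -0.0273  0.0057] max [ 0.1034 -0.018   0.0183]
[ 315   21   36  102 2184] tool xy & z-up [0.0905 0.0207 0.0167] min [0.0705 0.0175 0.0049] max [0.1035 0.0268 0.0182]
at [0.44   0.1495 0.1216] [179.95   0.07   0.25] t 11.82 -> shift [0.0915 0.0023 0.0476] turn -0.0061 deg -0.3
```

View pics/wrist9.png

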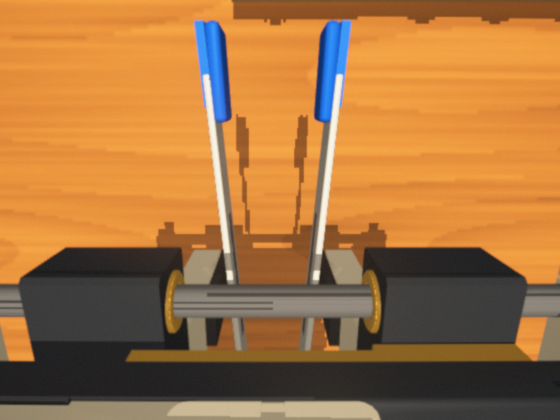

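{"fn": "servo_tool", "kwargs": {
  "grip": [0.07,0.07,0.07,0.07,0.07,0.07],
  "translation": [
    [0.01,0.001,0.01],
    [0.02,0.002,0.025],
    [0.03,0.002,0.04],
    [0.035,0.002,0.0475],
    [0.035,0.002,0.0475],
    [0.035,0.002,0.0475]
  ],
  "turn": [-0.006,-0.006,-0.006,-0.006,-0.006,-0.006]
}}

```text
time_s: 12.32
tcp_pos: [0.475, 0.1476, 0.0744]
eef_rot: [179.9, 0.1, 0.6]
contact_force: [-0.5, 0.2, 0.4]
gripper_width: 0.0406
```

```bash
python3 - <<'E'
from tg import *
tool(.5315,.1476,.074,.6)
for n,c in [("scene",(190,280,210,330)),("side",(160,250,250,370))]:
    p,d,V=snap(n,"10");cv2.imwrite(f"pics/{n}10c.png",cv2.resize(p[c[0]:c[1],c[2]:c[3]],None,fx=6,fy=6,interpolation=cv2.INTER_CUBIC))
E
```

```text
at [0.475  0.1476 0.0744] [179.93   0.08   0.63] t 12.32 -> shift [0.0564 0.0006 0.0004] turn 0.0005 deg 0.0
```

View pics/scene10c.png

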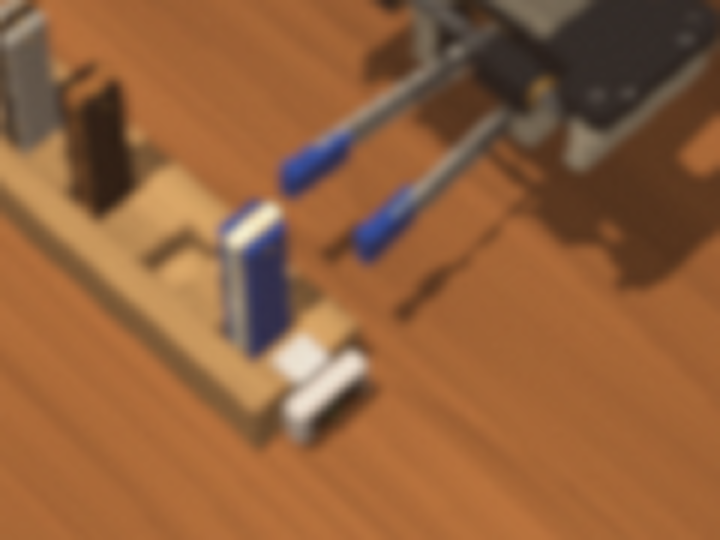

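View pics/side10c.png

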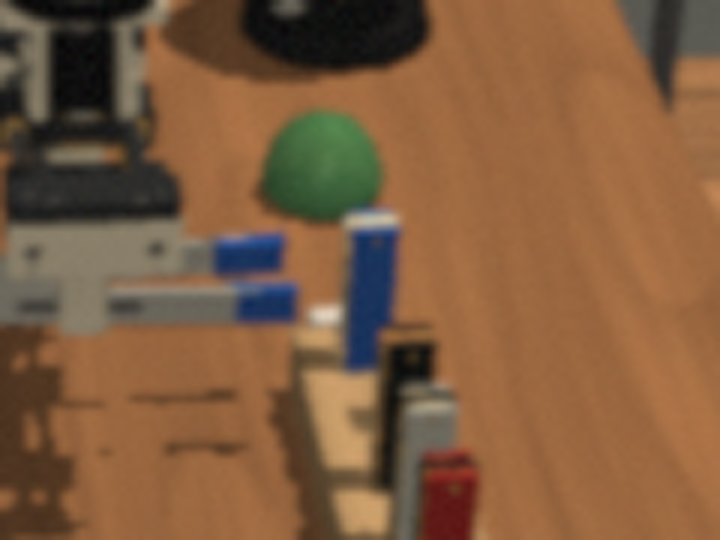

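Both views show the tongs level, with the pads straddling the blue harmonica's line from the front. I'll check the lateral offset within one camera, so that its biases cancel.

```bash
python3 - <<'E'
from h import *
np.set_printoptions(precision=4,suppress=True)
for n in ["scene","side"]:
    p,d,V=load(n,"10");W=cloud(n,d,V);hsv=cv2.cvtColor(p,cv2.COLOR_BGR2HSV)
    m=(hsv[...,0]>105)&(hsv[...,0]<130)&(hsv[...,1]>140)&(W[...,2]>.05)&(W[...,2]<.13)&(W[...,0]>.5)&(W[...,0]<.7)&(W[...,1]>0)&(W[...,1]<.3)
    k,l,s,c=cv2.connectedComponentsWithStats(m.astype(np.uint8))
    for i in range(1,k):
        if s[i,4]>8: Q=W[l==i];print(n,s[i],Q.mean(0),np.percentile(Q,3,0),np.percentile(Q,97,0))
    m=(W[...,2]>.108)&(W[...,2]<.13)&(W[...,0]>.59)&(W[...,0]<.65)&(W[...,1]>.1)&(W[...,1]<.2);Q=W[m];print("top",Q.mean(0),Q.min(0),Q.max(0))
E
```

```text
scene [258 216   6   4  12] [0.5722 0.1268 0.0913] [0.5636 0.1246 0.0887] [0.5799 0.1288 0.0932]
scene [270 226   5   4  12] [0.5712 0.1722 0.0905] [0.5648 0.1704 0.0851] [0.579  0.1742 0.0949]
top [0.6221 0.1474 0.1146] [0.6092 0.1355 0.1082] [0.6343 0.1582 0.1188]
side [309 199   6  19  87] [0.6149 0.1371 0.083 ] [0.6079 0.1323 0.055 ] [0.6229 0.1419 0.1094]
side [286 200  10   5  41] [0.5581 0.1677 0.0849] [0.5448 0.1635 0.0775] [0.5703 0.1706 0.0923]
side [290 208   8   5  32] [0.5623 0.1212 0.0851] [0.5504 0.1159 0.0766] [0.5702 0.1264 0.0928]
top [0.614  0.1441 0.1133] [0.6018 0.1303 0.1082] [0.6252 0.1598 0.1176]
```

{"fn": "servo_tool", "kwargs": {
  "grip": [0.07,0.07,0.07,0.07,0.07,0.07,0.07,0.07,0.07],
  "translation": [
    [0.006,0.001,0],
    [0.014,0.001,0],
    [0.022,0.001,0],
    [0.03,0.001,0],
    [0.038,0.001,0],
    [0.046,0.001,0],
    [0.053,0.001,0],
    [0.0565,0.001,0],
    [0.0565,0.001,0]
  ],
  "turn": [0,0,0,0,0,0,0,0,0]
}}

```text
time_s: 13.17
tcp_pos: [0.5328, 0.1476, 0.0745]
eef_rot: [180.0, 0.0, 0.6]
contact_force: [-0.7, 0.2, 0.2]
gripper_width: 0.0409
```

```bash
python3 - <<'E'
from tg import *
for n,c in [("scene",(190,280,210,330)),("side",(160,250,250,370))]:
    p,d,V=snap(n,"11");cv2.imwrite(f"pics/{n}11c.png",cv2.resize(p[c[0]:c[1],c[2]:c[3]],None,fx=6,fy=6,interpolation=cv2.INTER_CUBIC))
tongs("11")
E
```

```text
[0.5318 0.1474 0.0745] [179.9835   0.0343   0.6577] 0.04095440187809965 [-0.0038 -0.3494 -0.2674]
[ 195   21   35  101 2118] tool xy & z-up [ 0.0906 -0.0213  0.0167] min [ 0.0708 -0.0273  0.0055] max [ 0.1034 -0.0181  0.0184]
[ 315   21   35  102 2174] tool xy & z-up [0.0904 0.0207 0.0167] min [0.0705 0.0175 0.0049] max [0.1034 0.0267 0.0182]
[ 243   25   17   80 1231] tool xy & z-up [ 0.0871 -0.0067  0.0401] min [ 0.0762 -0.0092  0.0384] max [ 0.0974 -0.0044  0.0415]
[ 289   25   17   80 1218] tool xy & z-up [0.0871 0.0072 0.0401] min [0.0762 0.005  0.0385] max [0.0975 0.0097 0.0415]
```

View pics/scene11c.png

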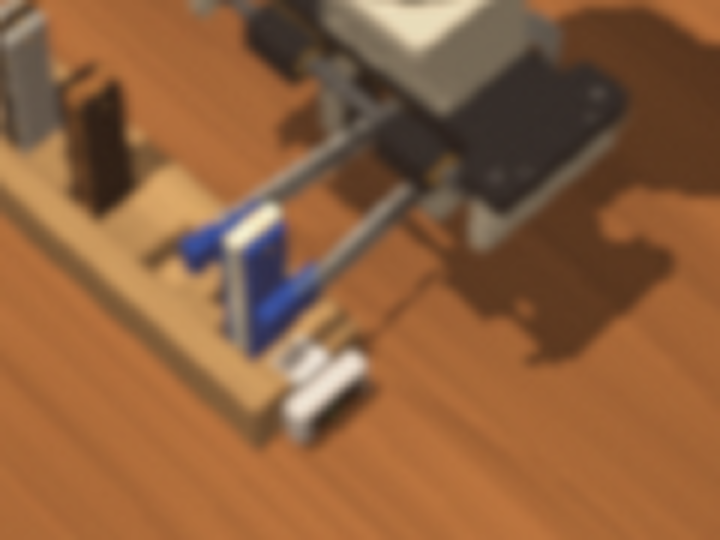

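View pics/wrist11.png

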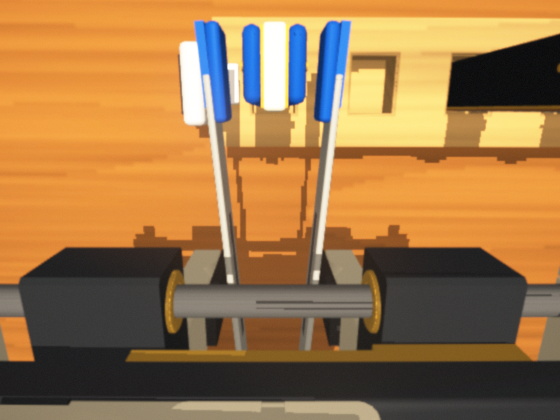

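The harmonica is centred between the pads, with offset under 1 mm and pads spanning x 70–103 mm against the harmonica's 76–97 mm. Now I'll squeeze.

{"fn": "servo_tool", "kwargs": {
  "grip": [0.12,0.16,0.2,0.24,0.28,0.32,0.36,0.4,0.45,0.45],
  "translation": [
    [0,0,0],
    [0,0,0],
    [0,0,0],
    [0,0,0],
    [0,0,0],
    [0,0,0],
    [0,0,0],
    [0,0,0],
    [0,0,0],
    [0,0,0]
  ],
  "turn": [0,0,0,0,0,0,0,0,0,0],
  "newtons": 28
}}

```text
time_s: 14.15
tcp_pos: [0.5319, 0.1476, 0.0748]
eef_rot: [180.0, 0.0, 0.7]
contact_force: [0.9, -0.0, 0.6]
gripper_width: 0.0314
```

{"fn": "servo_tool", "kwargs": {
  "grip": [0.45,0.45,0.45,0.45],
  "translation": [
    [0,0,0],
    [0,0,0],
    [0,0,0],
    [0,0,0]
  ],
  "turn": [0,0,0,0]
}}

```text
time_s: 14.48
tcp_pos: [0.5319, 0.1477, 0.0748]
eef_rot: [180.0, 0.0, 0.7]
contact_force: [-0.9, 0.3, -0.1]
gripper_width: 0.0314
```

```bash
python3 - <<'E'
from tg import *
tongs("12")
E
```

```text
[0.5319 0.1477 0.0748] [179.9978   0.0047   0.6804] 0.03141725692040805 [-0.8612  0.3334 -0.0777]
[ 221   21   37  102 2731] tool xy & z-up [ 0.0891 -0.0113  0.0183] min [ 0.0712 -0.0182  0.0156] max [ 0.1031 -0.005   0.0411]
[ 287   21   38  102 2772] tool xy & z-up [0.089  0.0111 0.0183] min [0.0708 0.0047 0.0157] max [0.1031 0.018  0.0411]
```

View pics/wrist12.png

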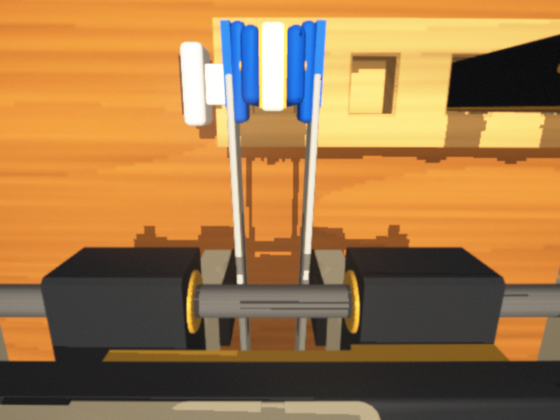

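The pads are clamped on the covers at a 31.4 mm hand opening, which is the expected 20 mm gap. I'll lift slowly.

{"fn": "servo_tool", "kwargs": {
  "grip": [0.45,0.45,0.45,0.45,0.45,0.45,0.45,0.45,0.45,0.45],
  "translation": [
    [0,0,-0.001],
    [0,0,-0.003],
    [0,0,-0.006],
    [0,0,-0.01],
    [0,0,-0.014],
    [0,0,-0.019],
    [0,0,-0.025],
    [0,0,-0.032],
    [0,0,-0.038],
    [0,0,-0.04]
  ],
  "turn": [0,0,0,0,0,0,0,0,0,0]
}}

```text
time_s: 15.37
tcp_pos: [0.5326, 0.148, 0.1163]
eef_rot: [-180.0, -0.1, 0.7]
contact_force: [-0.2, -0.0, -2.0]
gripper_width: 0.0312
```

```bash
python3 - <<'E'
from tg import *
for n,c in [("scene",(190,280,210,330)),("side",(160,250,250,370))]:
    p,d,V=snap(n,"13");cv2.imwrite(f"pics/{n}13c.png",cv2.resize(p[c[0]:c[1],c[2]:c[3]],None,fx=6,fy=6,interpolation=cv2.INTER_CUBIC))
tongs("13")
E
```

```text
[0.5323 0.1479 0.1155] [-179.9571   -0.064     0.6822] 0.031172712156031065 [ 0.1625 -1.0349 -1.4886]
[ 221   21   37  101 2726] tool xy & z-up [ 0.0891 -0.0113  0.0176] min [ 0.0711 -0.0183  0.015 ] max [ 0.1032 -0.005   0.0404]
[ 287   21   38  101 2766] tool xy & z-up [0.089  0.0111 0.0175] min [0.0711 0.0047 0.0149] max [0.1032 0.018  0.0404]
```

View pics/side13c.png

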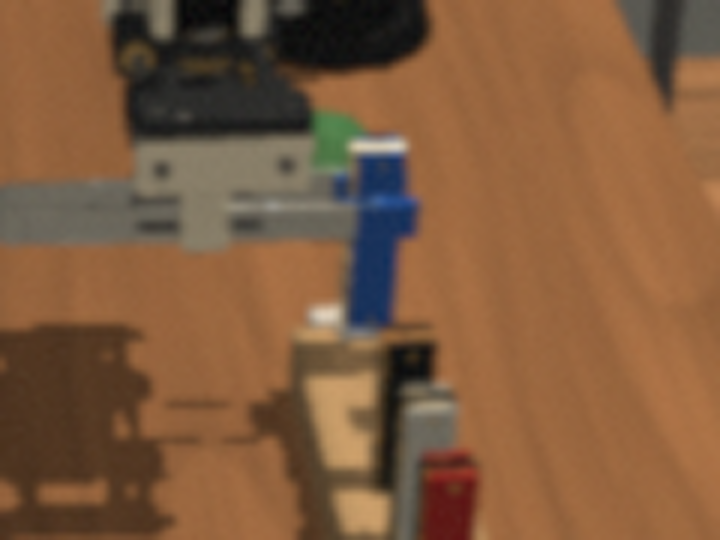

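View pics/scene13c.png

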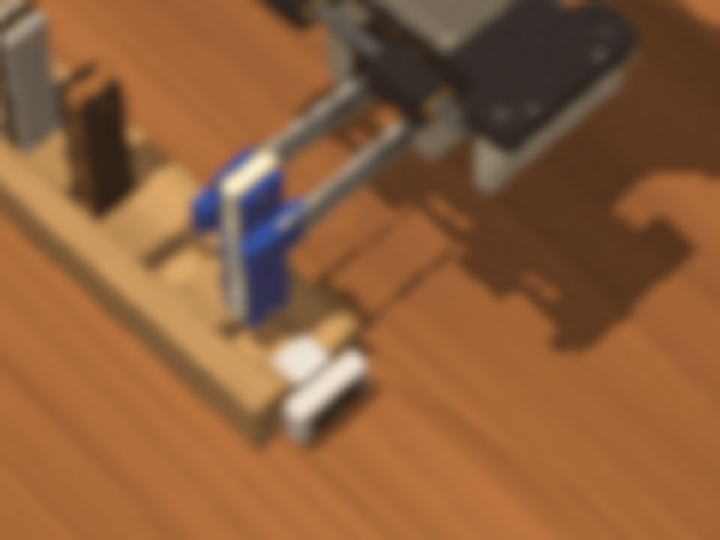

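The harmonica rises upright with the tongs, and its top stays at the same height in the tool frame. I'll lift it another 65 mm.

{"fn": "servo_tool", "kwargs": {
  "grip": [0.45,0.45,0.45,0.45,0.45,0.45,0.45,0.45,0.45,0.45],
  "translation": [
    [0,0,-0.004],
    [0,0,-0.012],
    [0,0,-0.021],
    [0,0,-0.03],
    [0,0,-0.039],
    [0,0,-0.048],
    [0,0,-0.056],
    [0,0,-0.062],
    [0,0,-0.065],
    [0,0,-0.065]
  ],
  "turn": [0,0,0,0,0,0,0,0,0,0]
}}

```text
time_s: 16.35
tcp_pos: [0.5323, 0.1479, 0.1807]
eef_rot: [-180.0, -0.1, 0.7]
contact_force: [0.9, -0.1, -2.3]
gripper_width: 0.0308
```

{"fn": "servo_tool", "kwargs": {
  "grip": [0.45,0.45,0.45,0.45,0.45,0.45],
  "translation": [
    [0,0,0],
    [0,0,0],
    [0,0,0],
    [0,0,0],
    [0,0,0],
    [0,0,0]
  ],
  "turn": [0,0,0,0,0,0]
}}

```text
time_s: 16.85
tcp_pos: [0.5319, 0.1476, 0.1796]
eef_rot: [180.0, 0.0, 0.7]
contact_force: [0.0, 0.3, -1.4]
gripper_width: 0.0309
```

```bash
python3 - <<'E'
from tg import *
tongs("14")
for n in ["scene","side"]:
    p,d,V=snap(n,"14");W=cloud(n,d,V);hsv=cv2.cvtColor(p,cv2.COLOR_BGR2HSV)
    m=(W[...,0]>.57)&(W[...,0]<.66)&(W[...,1]>.12)&(W[...,1]<.18)&(W[...,2]>.06)&(W[...,2]<.3)
    Q=W[m];print(n,"blue z range",np.percentile(Q[:,2],[1,99]))
    m=(W[...,2]>.105)&(W[...,2]<.125)&(W[...,0]>.59)&(W[...,0]<.65)&(W[...,1]<.1)&(W[...,1]>-.15)
    k,l,s,c=cv2.connectedComponentsWithStats(m.astype(np.uint8))
    for i in range(1,k):
        if s[i,4]>10: print(" top",np.median(W[l==i],0))
    # blue lean: top vs bottom slab centroids
    for z0,z1 in [(.125,.145),(.2,.222)]:
        q=(hsv[...,0]>105)&(hsv[...,0]<130)&(hsv[...,1]>120)&(W[...,2]>z0)&(W[...,2]<z1)&(W[...,0]>.57)&(W[...,0]<.66)&(W[...,1]>.12)&(W[...,1]<.18);print(" slab",z0,q.sum(),W[q].mean(0))
cv2.imwrite("pics/side14c.png",cv2.resize(load("side","14")[0][100:400,180:420],None,fx=2.0,fy=2.0))
cv2.imwrite("pics/scene14c.png",cv2.resize(load("scene","14")[0][90:340,80:360],None,fx=2.3,fy=2.3))
E
```

```text
[0.5319 0.1476 0.1796] [179.9872   0.0185   0.6813] 0.030884865216171058 [ 0.0084  0.2804 -1.384 ]
[ 221   21   37  101 2707] tool xy & z-up [ 0.0892 -0.0114  0.0174] min [ 0.0712 -0.0183  0.0149] max [ 0.1033 -0.0051  0.0402]
[ 287   21   38  101 2742] tool xy & z-up [0.0891 0.0111 0.0175] min [0.0712 0.0046 0.0148] max [0.1032 0.0179 0.0402]
scene blue z range [0.1243 0.27  ]
 top [ 0.6243 -0.0597  0.1149]
 top [ 0.6246 -0.0074  0.1152]
 top [0.6233 0.0453 0.1148]
 slab 0.125 0 [nan nan nan]
 slab 0.2 11 [0.6239 0.1532 0.2143]
side blue z range [0.1218 0.2199]
 top [0.6149 0.0378 0.1137]
 top [ 0.6163 -0.0148  0.1135]
 top [ 0.616  -0.0673  0.1133]
 slab 0.125 30 [0.6152 0.1388 0.1361]
 slab 0.2 39 [0.617  0.1388 0.2095]<stdin>:13: RuntimeWarning: Mean of empty slice.
  ret = um.true_divide(
```

View pics/side14c.png

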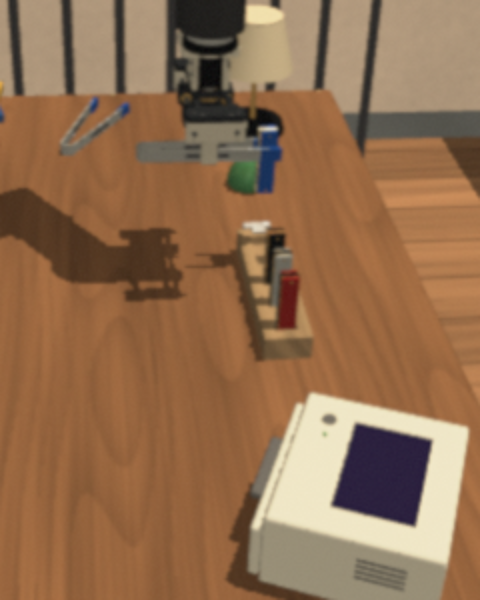

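View pics/scene14c.png

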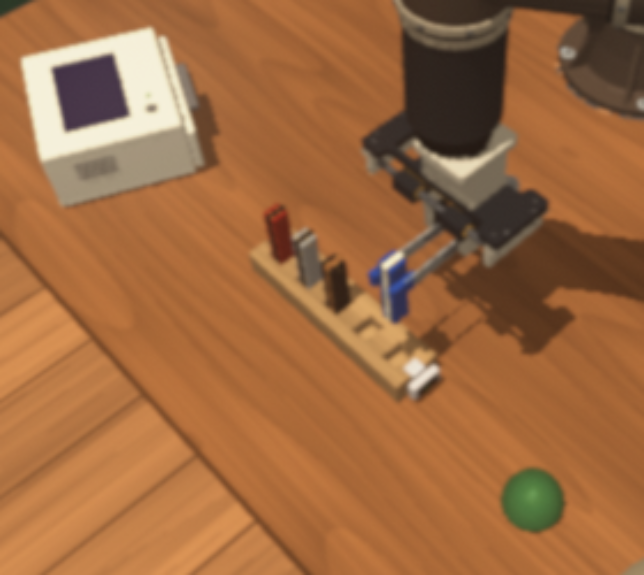

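The foot is at about 0.12 m, some 85 mm above the block top, and the other harmonicas are where they were. I'll check for creep before handing in.

{"fn": "servo_tool", "kwargs": {
  "grip": [0.45,0.45,0.45,0.45,0.45,0.45,0.45,0.45,0.45,0.45],
  "translation": [
    [0,0,0],
    [0,0,0],
    [0,0,0],
    [0,0,0],
    [0,0,0],
    [0,0,0],
    [0,0,0],
    [0,0,0],
    [0,0,0],
    [0,0,0]
  ],
  "turn": [0,0,0,0,0,0,0,0,0,0]
}}

```text
time_s: 17.83
tcp_pos: [0.532, 0.1477, 0.1798]
eef_rot: [-180.0, -0.0, 0.7]
contact_force: [0.7, -0.4, -0.8]
gripper_width: 0.031
```

```bash
python3 - <<'E'
from tg import *
tongs("15")
n="scene"
for t in ["0","14"]:
  p,d,V=load(n,t);W=cloud(n,d,V);hsv=cv2.cvtColor(p,cv2.COLOR_BGR2HSV)
  m=(hsv[...,0]>45)&(hsv[...,0]<90)&(hsv[...,1]>80)&(W[...,2]>-.01)&(W[...,2]<.1)&(W[...,1]>.2)
  print("paperweight",np.median(W[m],0))
E
```

```text
[0.532  0.1477 0.1798] [-179.9998   -0.0001    0.6803] 0.030997008090077414 [ 0.6724 -0.3657 -0.7517]
[ 221   21   37  101 2707] tool xy & z-up [ 0.0892 -0.0114  0.0175] min [ 0.0712 -0.0183  0.0149] max [ 0.1033 -0.005   0.0402]
[ 287   21   38  101 2748] tool xy & z-up [0.0891 0.0112 0.0175] min [0.0712 0.0046 0.0149] max [0.1033 0.0179 0.0403]
paperweight [0.6411 0.3793 0.0411]
paperweight [0.6411 0.3794 0.0414]
```

Nothing is creeping, and the paperweight hasn't moved. I'm handing the job in.

```bash
python3 -c "
from plant import order
print(order.close_job())"
```

```text
the job is handed in; nothing more can be done
None
```

I pushed the sanitiser drawer shut with the green harmonica in it. Then I picked up the nearer tongs, squeezed them on the blue harmonica and lifted it out of its slot. I handed the job in at about 18 s, still holding it up.

- **Drawer:** it stopped against the box. Another 3 mm of commanded push gave no movement and about 17 N of horizontal force. Later pictures show it still shut.
- **Blue harmonica:** its foot is about 0.12 m up, roughly 85 mm above the block's top. The side camera measured about 1.4° of lean, close to its noise. The scene camera saw too little of the lower part to check this. After an extra second of holding, it had not moved in the tongs. The tongs' tips settled about 1 mm in the hand while lifting and then stayed put.
- **Hand contact:** the hand gripped only the tongs, about 87 mm from the harmonica.
- **Other things:** the paperweight and the other three harmonicas are where they started, within the measurement noise of about 1 mm.
- **Camera disagreement:** the scene and side cameras differed by about 8 mm on where the block is. I used the wrist camera's close-up measurements for the grasp instead.

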